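Seat the snap cap of a document tube with the cap setter

TASK

One of the two document tubes still has its cap standing proud. Take the cap setter from its rack, press the cap with the setter's foot, squarely and gently, until it clicks fully home with its flange down on the collar, then hang the setter back in its rack. Do not push the cap with the gripper itself or force it hard, and leave the closed tube and the other things alone.

Things in the scene. Friction and masses are not known exactly. Their poses are not given: they have to be found in the camera images.
- tube: Tube to be closed: upright cardboard tube 56 mm across with a grey collar at its mouth (62 mm outside, 46 mm inside, 25 mm high), on a round wooden foot 90 mm across, fixed; 105 mm tall over all. Origin at the centre of the foot's underside, z up. Four sprung catch noses inside the collar, 9 mm below the rim, hold the cap.
- tube_rim (a point): Centre of the tube's mouth, in the plane of the collar's top rim, 105 mm above the table.
- cap: White plastic snap cap, loose, 60 g: round flange 58 mm across and 8 mm thick, below it a plug (40 mm at its bead) standing on the catches in the tube's mouth; 41.2 mm tall. Origin at the centre of the plug's underside, z up; flange from 34.5 to 41.2 mm above it. At the start the flange's underside stands about 8.5 mm above the rim. More than 30 N would crack it.
- cap_top (a point): Centre of the flat top of the cap's flange; 8 mm above tube_rim once home. Pushed, the cap goes down 5 to 6 mm against growing resistance (about 11 to 18 N at most), which then collapses (the click); the cap drops the last 3 mm until the flange lies on the rim, and stays there.
- closed_tube: The second tube, the same in shape and size, its cap already home (top of its flange 113 mm above the table), fixed. Origin at the centre of its foot's underside. Not to be pressed or touched.
- setter: Cap setter hanging upright in the rack, about 0.33 kg: steel shoulder disc 52 mm across, 6 mm thick; above it a square grip 26 x 26 mm (flats along the tool's x and y) from 6 to 54 mm height; below it a stem with a flat round foot 32 mm across. Origin on the axis at the shoulder's underside, z up. The foot's face is 42 to 60 mm below it: a fixed setting, unknown and different each time, to be felt.
- rack: Wooden tool rack, fixed: base board 110 x 120 mm, and on two cheeks a shelf 96 x 96 mm, 10 mm thick, top 80 mm above the table, with a vertical round hole of 40 mm in its middle through which the setter's foot passes; the shoulder rests on the shelf. Origin at the centre of the underside, z up.
- rack_hole (a point): Centre of the rack's hole at the shelf's top face; the setter's origin lies here when it hangs in the rack. To clear the shelf the setter must be raised by 65 mm.
- paste_jar: Bystander: white jar with black cap, 64 mm across, 68 mm tall; origin at the centre of its underside.
- starch_stick: Bystander: white glue stick standing upright, 28 mm across, 96 mm tall; origin at the centre of its underside.
- tape_reel: Bystander: reel of pale cotton tape, 88 mm across, 105 mm tall; origin at the centre of its underside.
- linen_thread: Bystander: small bobbin of thread, 33 mm across, 42 mm tall; origin at the centre of its underside.
There are look-alikes about, which are no part of the job. What is shaped like the rack but orange is not meant.

How it is judged:
On the way, in this order (a step that is already met when the one before it is completed fails the run):
1. the setter is lifted clear of the rack (z of setter in the frame of rack_hole above 0.065 m), for 0.1 s.
2. the cap is pressed home under the setter, which stands upright (within 7 degrees) and centred on it (within 10 mm) (z of cap_top in the frame of tube_rim below 0.0095 m and horizontal distance between cap_top and tube_rim below 0.004 m and angle between the z axis of cap and the z axis of tube, either way round below 0.06 rad and horizontal distance between setter and cap_top below 0.01 m and z of setter in the frame of cap_top below 0.066 m and angle between setter's own z axis and vertical below 0.12 rad), for 0.1 s.
At the end, for the whole second after the job is handed in: The cap is home on the tube: its top no more than 9.5 mm above the rim (8 mm is fully home), centred within 4 mm and square within 0.06 rad; the setter hangs in the rack at rest, its origin within 8 mm sideways and 4 mm in height of the hole's centre, upright within 0.1 rad (z of cap_top in the frame of tube_rim below 0.0095 m and horizontal distance between cap_top and tube_rim below 0.004 m and angle between the z axis of cap and the z axis of tube, either way round below 0.06 rad and horizontal distance between setter and rack_hole below 0.008 m and z of setter in the frame of rack_hole between -0.004 and 0.004 m and angle between setter's own z axis and vertical below 0.1 rad and linear speed of each of setter, cap below 0.02 m/s); the robot touches nothing.
It fails at once if more than 30 N on the cap from the setter (contact force between setter and cap above 30 N).
It fails at once if the gripper or arm touches the cap (contact force between any of the fingers, the arm and cap above 1 N).
It fails at once if the setter or the robot pushes on the closed tube with more than 3 N (contact force between any of setter, the fingers, the arm and closed_tube above 3 N).
It fails at once if a bystander is moved by more than 15 mm (distance of any of paste_jar, starch_stick, tape_reel, linen_thread from where it was at the start of the episode above 0.015 m).
It also fails if it takes over 51 s, if anything falls off the work surface, if the arm or the gripper's body presses on something with over 40 N, if the wrist force passes 120 N, or if a joint passes its speed limit or range.

ROBOT

A 6-joint arm with a two-finger parallel gripper is mounted at the origin on a cart in front of the work surface, level with it; the furniture and walls round the work are solid. World frame = base frame: x ahead of the robot, y to its left, z up, the work surface at z = 0. Lengths are in m, angles in rad, forces in N, time in s.
With the tool pointing down it reaches from about 0.275 to 1 m from the base axis. Payload 8.4 kg.
Tool frame: the origin (TCP) lies on the centre line of the jaws, within the pads' length; the fingertips stand 17 mm ahead of it and the grasp point (between the pads) lies 2 mm behind it (bot.tcp_to_tips is the z of the fingertips in the tool frame, in m); z points along the fingers, y is the line along which they close (so a half turn about z gives the same grasp; the last joint's range is limited). The gripper opens to 85 mm and grips with 20 to 120 N. Pads are 22 mm wide; open, the fingers measure 114 mm over their backs; the gripper's body (76 mm by 85 mm) begins 54 mm behind the grasp point. The pads swing forward as they close: fully open they stand 13 mm farther back than shut.
Start: joints at [-1.262, 0.353, 1.633, -0, 1.155, -0.002], TCP at [0.191, -0.595, 0.248] pointing down, gripper open.
Joint ranges: [-2.63, 2.63], [-0.92, 2.1], [0.06, 2.66], [-1.3, 4.44], [0, 2.69], [-3.02, 3.02]. Speed limits (rad/s): [2.22, 2.22, 2.79, 3.14, 3.14, 3.14].

INTERFACE

Orientations are given as a unit quaternion [x, y, z, w].
In Python, from workcell import bot, hand, kinematics, get_obs, vision, hand_in gives the robot as it stands. The module is installed in compiled form; this text tells all that it offers. Calls block until the motion is done:
- bot.reach(position, orientation): joint-space move of the TCP to a pose.
- bot.servo_line(position, ori=None, velocity=0.15): straight line of the TCP; ori=None keeps the orientation; velocity is the mean speed in m/s.
- bot.goto_joints(angles): joint-space move.
- hand.move_gripper(opening, strength=None): finger opening in m; strength is the grip in N (None keeps the last); returns when the fingers have stopped.
- bot.dwell(seconds).
- kinematics.solve_ik(position, orientation): joint angles nearest the present ones, or None.
- get_obs(): the state.
- vision.read_camera(name): name is "side" or "top" or "wrist"; returns a dict with "frame" (400x640x3 uint8, red, green, blue), "intrinsics" (3x3 intrinsics, pixels), "view" (4x4, takes a point from world to camera coordinates). Camera axes: x right, y down, z forward; pixel columns grow to the right and rows downward; lengths in m; the calibration is good to about 2 mm. A picture is of the moment at which its call begins. There is no depth.
A pose or a line that the arm cannot do raises bot.IKError and nothing moves.
- hand_in(): hands the job in; it is judged then, once.
The state is a dict: "time_s": time; "joint_pos": joint angles; "joint_vel": joint speeds; "joint_efforts": joint torques, N m; "position": TCP position; "orientation": TCP orientation; "wrist_force": force on the tool from outside, world axes, zero at the start; "ft_torque": the same for the moment, N m; "gripper_width": finger opening in m; "grip_force": force on a finger pad.
Only numpy, scipy, OpenCV 4.12 (cv2) and the standard library are available. Lean on these libraries where they do the work, as an engineer would, in place of code of your own. Each camera call takes 0.05 s, during which the arm holds its last target. There are 200 camera calls.

## Working session

There is one attempt and no reset: what is moved stays moved. The work goes in short steps, each a Python script; the robot and the scene stay as the last script left them, time stands still between calls to the robot, and variables do not carry over. Pictures are saved under pics/ and viewed, at most 10 in all, crops included, and the job is handed in when it is done.

```bash
ls; mkdir -p pics
python3 - <<'E'
from workcell import bot,hand,vision,get_obs
import cv2,numpy as np
for n in("top","side"):
    d=vision.read_camera(n); np.savez(f"pics/{n}.npz",**d); cv2.imwrite(f"pics/{n}0.png",d["frame"][:,:,::-1])
    V=np.array(d["view"]);print(n,np.array(d["intrinsics"]).tolist(),(-V[:3,:3].T@V[:3,3]).round(3),V[:3,:3].round(2).tolist())
o=get_obs();print(o["time_s"],o["orientation"],o["wrist_force"],bot.tcp_to_tips)
E
```

```text
pics
top [[503.24995231436344, 0.0, 316.3875698661016], [0.0, 503.24995231436344, 201.16706489123206], [0.0, 0.0, 1.0]] [ 0.461 -0.037  1.355] [[-0.0, -1.0, -0.03], [-1.0, 0.01, -0.08], [0.08, 0.03, -1.0]]
side [[501.5322426405664, 0.0, 311.9382434940048], [0.0, 501.5322426405664, 201.62095824039727], [0.0, 0.0, 1.0]] [-0.017  0.983  0.592] [[-0.87, -0.5, 0.02], [-0.21, 0.33, -0.92], [0.45, -0.8, -0.4]]
0.1 [ 9.87954229e-01  1.54745067e-01 -7.89616816e-05 -6.32099355e-04] [-0.26127723 -0.36157216  0.19608861] 0.017
```

View pics/top0.png

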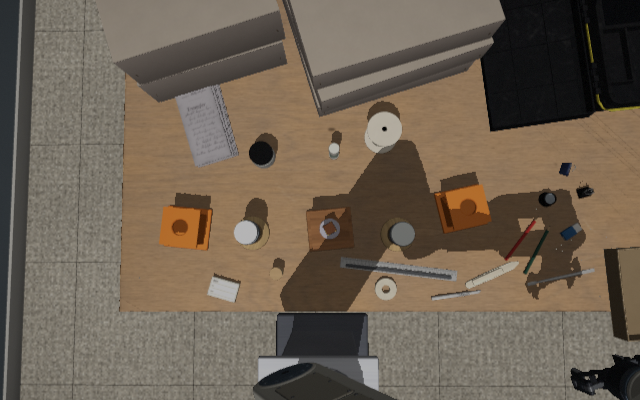

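View pics/side0.png

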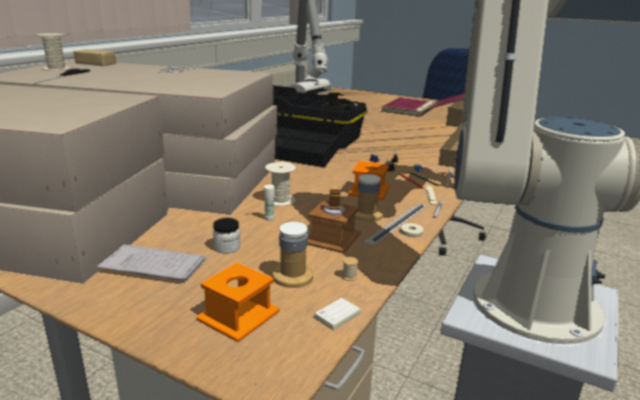

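Top view: brown rack with setter at (330,229), tubes at (246,232) in light and (402,233) in shadow, bystanders beyond and the thread at (277,270). I need a zoom to tell which tube is open.

```bash
cat > h.py <<'E'
import numpy as np,cv2
from workcell import bot,hand,vision,get_obs,kinematics
def ray(d,px,z):
    "world point where the pixel's ray meets height z"
    V=np.array(d["view"]);K=np.array(d["intrinsics"]);R=V[:3,:3]
    c=-R.T@V[:3,3];v=R.T@np.linalg.solve(K,[px[0],px[1],1.]);return c+v*(z-c[2])/v[2]
def proj(d,p):
    V=np.array(d["view"]);q=np.array(d["intrinsics"])@(V[:3,:3]@np.array(p)+V[:3,3]);return q[:2]/q[2]
E
python3 - <<'E'
import cv2,numpy as np
from h import ray
t=np.load("pics/top.npz");s=np.load("pics/side.npz")
a=cv2.resize(s["frame"][155:290,270:420],None,fx=4,fy=4,interpolation=cv2.INTER_CUBIC)
a=np.clip(a.astype(float)*1.5,0,255).astype(np.uint8)
b=cv2.resize(t["frame"][195:265,220:420],None,fx=4,fy=4,interpolation=cv2.INTER_CUBIC)
b=np.clip(b.astype(float)*1.5,0,255).astype(np.uint8)
cv2.imwrite("pics/sc.png",a[:,:,::-1]);cv2.imwrite("pics/tc.png",b[:,:,::-1])
for n,p,z in(("L",(246,231),.115),("R",(402,233),.115),("set",(330,229),.134),("thread",(277,271),.03),("starch",(334,148),.096)):print(n,ray(t,p,z).round(3))
E
```

```text
L [0.485 0.171 0.115]
R [ 0.478 -0.212  0.115]
set [ 0.488 -0.036  0.134]
thread [0.381 0.103 0.03 ]
starch [ 0.693 -0.047  0.096]
```

View pics/sc.png

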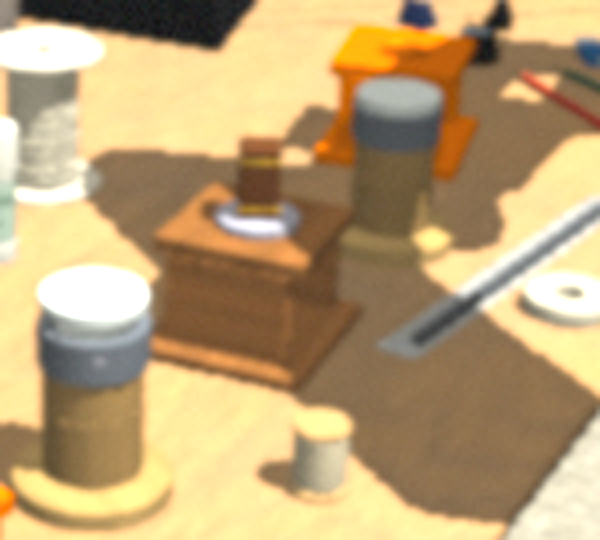

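View pics/tc.png

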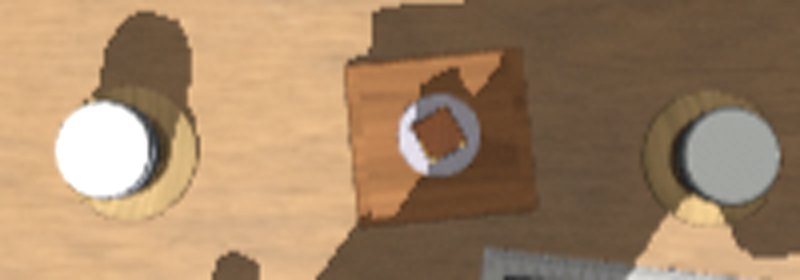

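The tube on the left, near the side camera (crop: flange at (95,290), with a gap and neck above the grey collar), is the open one. The right tube's cap at (400,95) is flush. I'll look from above at both the cap and the setter.

Run:
```python
from h import *
q=[1,0,0,0]
for n,p in(("setter",(.46,-.036,.33)),):
    bot.reach(p,q); bot.dwell(.2)
    d=vision.read_camera("wrist");np.savez(f"pics/w_{n}.npz",**d)
    cv2.imwrite(f"pics/w_{n}.png",d["frame"][:,:,::-1])
    V=np.array(d["view"]);print((-V[:3,:3].T@V[:3,3]).round(3),V[:3,:3].round(2).tolist())
    print(proj(d,(.488,-.036,.134)),proj(d,(.485,.171,.12)))
o=get_obs();print(o["time_s"],o["position"],o["joint_pos"],o["wrist_force"])
```

```text
[ 0.542 -0.037  0.455] [[-0.0, -1.0, -0.0], [-0.95, 0.0, 0.31], [-0.31, 0.0, -0.95]]
[316.62818557 154.02291263] [110.47013049 154.79887104]
2.5833 [ 0.46003213 -0.0363638   0.32988565] [-8.21266683e-02  1.51608851e-02  1.86551858e+00 -8.99173145e-06
  1.26111146e+00  1.48934468e+00] [-0.24604565 -0.03041355 -0.32155612]
```

View pics/w_setter.png

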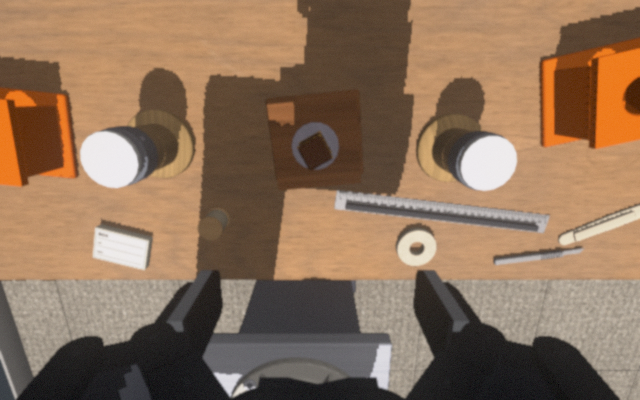

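Wrist view: open cap at (114,157), closed cap at (487,161), shoulder disc at (316,147) with the dark grip turned in it. I'll measure these.

Run:
```python
from h import *
d=np.load("pics/w_setter.npz");t=np.load("pics/top.npz");f=d["frame"]
def big(m):
    c=max(cv2.findContours(m.astype(np.uint8),0,2)[0],key=cv2.contourArea);return c
def sub(f,x0,x1,y0,y1):return cv2.cvtColor(f[y0:y1,x0:x1],cv2.COLOR_RGB2HSV).astype(int)
# cap tops
for nm,D,boxes,th in(("w",d,((70,165,115,200),(450,530,120,200)),185),("t",t,((230,262,215,248),(385,420,218,250)),110)):
    for b in boxes:
        h=sub(D["frame"],*b); th_=th if b[0]<300 or nm=="t" else 170
        c=big((h[...,1]<40)&(h[...,2]>th_)); e=cv2.fitEllipse(cv2.convexHull(c)); p=np.array(e[0])+[b[0],b[2]]
        print(nm,b,p.round(1),np.round(e[1],1),[ray(D,p,z).round(4).tolist() for z in(.113,.120)])
b=(270,360,105,185);h=sub(f,*b)
c=cv2.convexHull(big((h[...,1]<75)&(h[...,2]>60)));e=cv2.fitEllipse(c);p=np.array(e[0])+[b[0],b[2]]
print("disc",p,e[1],ray(d,p,.086))
m=np.zeros(h.shape[:2],np.uint8);cv2.drawContours(m,[c],-1,1,-1);m=cv2.erode(m,np.ones((3,3)))
g=big(m.astype(bool)&(h[...,1]>100)); r=cv2.minAreaRect(g);print("grip",r)
box=cv2.boxPoints(r)+[b[0],b[2]];P=np.array([ray(d,x,.134)[:2] for x in box]);print(P.round(4).tolist())
for i in range(2):v=P[i+1]-P[i];print(np.degrees(np.arctan2(v[1],v[0])),np.linalg.norm(v))
v=cv2.resize(f[105:185,270:360],None,fx=6,fy=6,interpolation=cv2.INTER_CUBIC);v=np.clip(v*2.,0,255).astype(np.uint8)
cv2.drawContours(v,[((cv2.boxPoints(r)+.5)*6).astype(int)],-1,(0,255,0),1);cv2.drawContours(v,[((c+.5)*6).astype(int)],-1,(0,0,255),1)
cv2.imwrite("pics/g.png",v[:,:,::-1])
```

```text
w (70, 165, 115, 200) [108.7 159.2] [51.  62.2] [[0.4793, 0.1781, 0.113], [0.4806, 0.1737, 0.12]]
w (450, 530, 120, 200) [488.4 162.9] [50.5 59.9] [[0.4752, -0.2131, 0.113], [0.4766, -0.2095, 0.12]]
t (230, 262, 215, 248) [245.2 232. ] [22.8 24.1] [[0.4821, 0.1738, 0.113], [0.482, 0.1726, 0.12]]
t (385, 420, 218, 250) [405.  226.1] [ 4.5 12.7] [[0.4947, -0.2201, 0.113], [0.4945, -0.2191, 0.12]]
disc [314.84944916 145.48957062] (47.524986267089844, 47.85651397705078) [ 0.48934863 -0.03388546  0.086     ]
grip ((44.436302185058594, 45.21656036376953), (28.57151222229004, 26.5762939453125), 61.38954162597656)
[[0.4975, -0.0163], [0.5094, -0.0385], [0.4857, -0.0517], [0.4733, -0.0291]]
-61.87165697826855 0.025169473728332867
-150.88944544182064 0.0271199197265026
```

View pics/g.png

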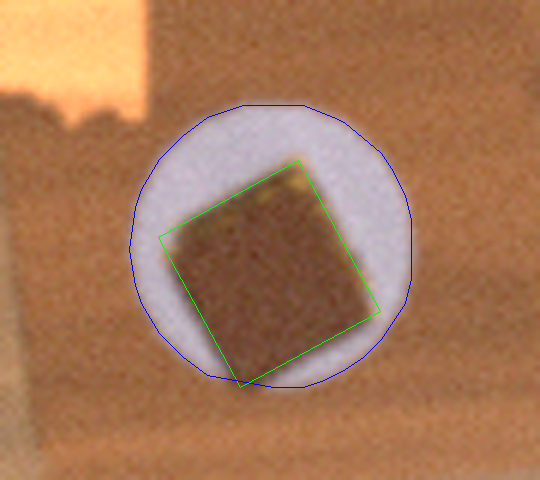

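Run:
```python
from h import *
from scipy.spatial.transform import Rotation as R
q=(R.from_euler("z",28.5,degrees=True)*R.from_quat([1,0,0,0])).as_quat()
g=np.array([.489,-.034,.112])
bot.reach(g+[0,0,.08],q)
bot.servo_line(g,velocity=.1); bot.dwell(.2)
hand.move_gripper(0.015,80)
o=get_obs();print(o["time_s"],o["position"],o["gripper_width"],o["grip_force"],o["wrist_force"],o["ft_torque"])
bot.servo_line(g+[0,0,.12],velocity=.12);bot.dwell(.4)
o=get_obs();print(o["time_s"],o["position"],o["gripper_width"],o["grip_force"],o["wrist_force"],o["ft_torque"])
np.savez("grasp.npz",g=g,q=q)
d=vision.read_camera("wrist");np.savez("pics/w2.npz",**d);s=vision.read_camera("side");np.savez("pics/s2.npz",**s)
w=cv2.resize(d["frame"][:,60:],(580,400));a=cv2.resize(s["frame"][140:290,260:420],None,fx=3,fy=3)
c=np.zeros((600,800,3),np.uint8);c[:200,:290]=cv2.resize(w,(290,200));c[:450,300:780]=a
cv2.imwrite("pics/lift.png",np.clip(c*1.3,0,255).astype(np.uint8)[:,:,::-1])
```

```text
4.925 [ 0.48912301 -0.03397215  0.11216377] 0.025025064884969722 78.70883345603943 [-0.779267    0.24931505  4.02082854] [ 0.03158499  0.10492787 -0.06992322]
6.475 [ 0.48891578 -0.03400228  0.23180522] 0.02523087029179363 78.52031350135803 [ 0.10751621 -0.13089865 -3.99939402] [ 0.02799752 -0.00235015  0.0107899 ]
```

View pics/lift.png

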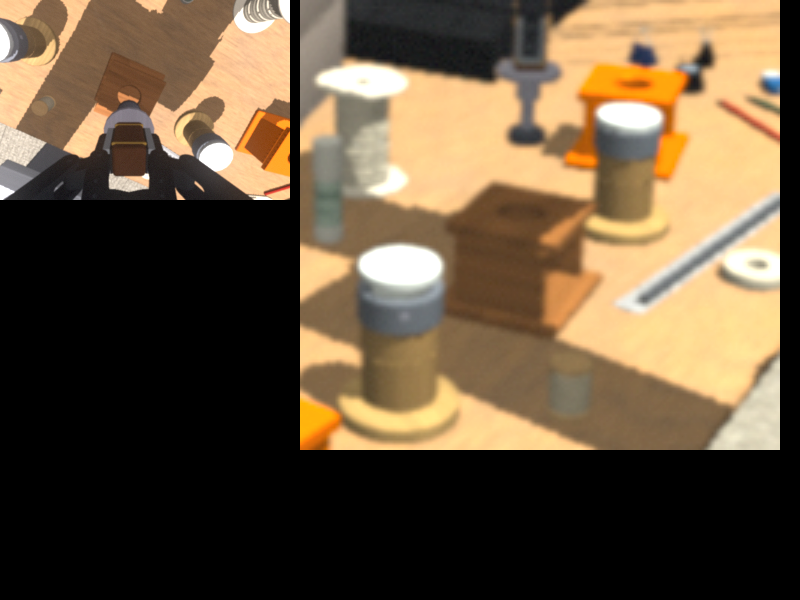

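The setter hangs upright in the jaws, foot visible at (527,132) and the rack hole free. The open cap is confirmed at (400,270). Now the press, feeling with small steps.

```bash
cat > press.py <<'E'
from h import *
G=np.load("grasp.npz");q=G["q"];x,y=.4813,.1728
bot.servo_line((x,y,.235),velocity=.15)
bot.servo_line((x,y,.216),velocity=.08);bot.dwell(.3)
def fz():
    o=get_obs();return o["wrist_force"][2],o
f0=np.mean([(bot.dwell(.03),fz()[0])[1] for _ in range(4)]);z=.216;L=[];peak=0;zc=None;clicked=False
while z>.180:
    z-=.001 if zc is None else .0004
    bot.servo_line((x,y,z),velocity=.02);bot.dwell(.03)
    f,o=fz();f-=f0;L.append((round(z,4),round(o["position"][2],4),round(f,1)))
    if zc is None and f>1.5: zc=z
    if f>24: print("too hard");break
    if clicked and f>7: print("home");break
    peak=max(peak,f)
    if peak>8 and f<peak-5: clicked=True
print(f0,peak,zc,clicked);print([l for l in L if zc and l[0]<zc+.003])
o=get_obs();print(o["time_s"],o["position"],o["gripper_width"],o["wrist_force"],o["ft_torque"])
E
python3 press.py
```

```text
home
-2.116028137726585 13.323635628052308 0.209 True
[(0.211, np.float64(0.211), np.float64(-0.3)), (0.21, np.float64(0.21), np.float64(-1.5)), (0.209, np.float64(0.2093), np.float64(2.6)), (0.2086, np.float64(0.2091), np.float64(7.1)), (0.2082, np.float64(0.2088), np.float64(7.9)), (0.2078, np.float64(0.2086), np.float64(10.6)), (0.2074, np.float64(0.2084), np.float64(10.9)), (0.207, np.float64(0.208), np.float64(10.5)), (0.2066, np.float64(0.2077), np.float64(11.7)), (0.2062, np.float64(0.2074), np.float64(12.3)), (0.2058, np.float64(0.2071), np.float64(13.1)), (0.2054, np.float64(0.2067), np.float64(13.3)), (0.205, np.float64(0.2061), np.float64(10.5)), (0.2046, np.float64(0.2054), np.float64(7.7)), (0.2042, np.float64(0.2046), np.float64(4.9)), (0.2038, np.float64(0.2033), np.float64(-0.7)), (0.2034, np.float64(0.203), np.float64(-0.2)), (0.203, np.float64(0.203), np.float64(-0.7)), (0.2026, np.float64(0.2026), np.float64(-0.8)), (0.2022, np.float64(0.2022), np.float64(-0.2)), (0.2018, np.float64(0.2018), np.float64(-0.9)), (0.2014, np.float64(0.2016), np.float64(2.7)), (0.201, np.float64(0.2016), np.float64(7.1))]
16.575 [0.48152218 0.17289589 0.20157867] 0.024997476027520067 [-2.08989474 -0.10401556  4.96001334] [-0.08517989  0.31785277 -0.03839037]
```

Click felt after 13 N; the tool has gone down about 8 mm in all and stands firm. Lift, take one look, and bring the setter back above the hole.

Run:
```python
from h import *
G=np.load("grasp.npz");g=G["g"]
bot.dwell(.25);bot.servo_line((.4813,.1728,.235),velocity=.1)
bot.servo_line((g[0],g[1],.235),velocity=.15);bot.dwell(.3)
s=vision.read_camera("side");w=vision.read_camera("wrist")
c=np.zeros((600,800,3),np.uint8);c[:450,:480]=cv2.resize(s["frame"][140:290,260:420],None,fx=3,fy=3)
c[:200,480:800]=cv2.resize(w["frame"],(320,200));c[200:600,480:800]=cv2.resize(w["frame"][100:300,260:420],None,fx=2,fy=2)
cv2.imwrite("pics/back.png",np.clip(c*1.3,0,255).astype(np.uint8)[:,:,::-1])
o=get_obs();print(o["time_s"],o["position"],o["wrist_force"],o["ft_torque"])
```

```text
19.25 [ 0.48899286 -0.03381952  0.23500506] [ 0.13309662  0.94149727 -2.78227875] [ 0.03144799 -0.03897965 -0.089512  ]
```

View pics/back.png

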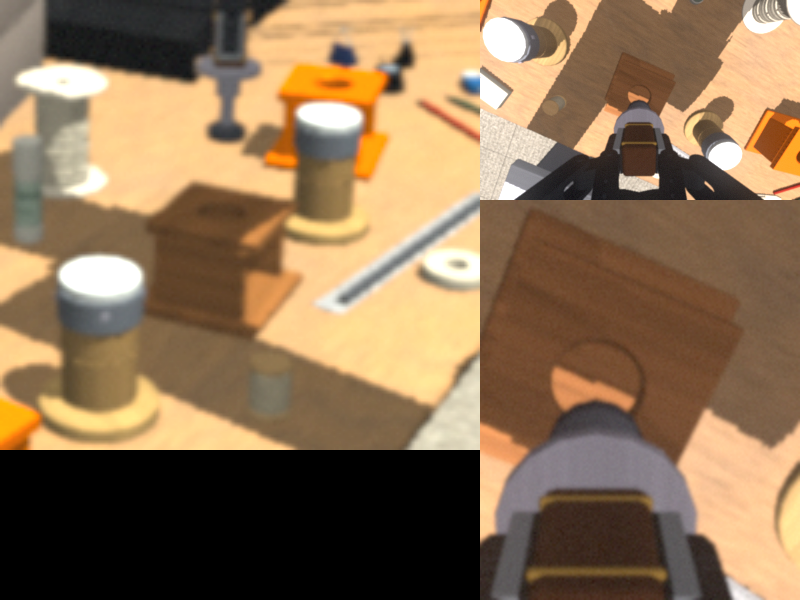

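The cap now sits flush on the collar at (100,275), and the setter is upright above the hole, which is at (597,380) in the crop. Lowering it with force watch.

```bash
cat > back.py <<'E'
from h import *
g=np.load("grasp.npz")["g"]
f0=get_obs()["wrist_force"];z=.235
while z>.116:
    z=max(z-.01,.116);bot.servo_line((g[0],g[1],z),velocity=.08)
    o=get_obs();f=o["wrist_force"]-f0
    if np.linalg.norm(f)>9: print("contact",z,f);raise SystemExit
bot.dwell(.1)
while z>.107:
    z-=.0005;bot.servo_line((g[0],g[1],z),velocity=.02);bot.dwell(.03)
    f=get_obs()["wrist_force"]-f0
    if f[2]>3: break
o=get_obs();print(o["time_s"],z,o["position"],f,o["ft_torque"])
E
python3 back.py
```

```text
24.9 0.112 [ 0.48908486 -0.03398241  0.11217606] [-1.83244948 -0.95691733  5.11356161] [ 0.05230407  0.20172169 -0.03506864]
```

The shoulder seats at exactly the grasp height. Releasing and retreating.

Run:
```python
from h import *
g=np.load("grasp.npz")["g"]
hand.move_gripper(.085);bot.dwell(.2)
bot.servo_line((g[0],g[1],.25),velocity=.1)
bot.reach((.46,-.036,.33),[1,0,0,0]);bot.dwell(.3)
d=vision.read_camera("wrist");s=vision.read_camera("side");f=d["frame"]
h=cv2.cvtColor(f[105:185,270:360],cv2.COLOR_RGB2HSV).astype(int)
c=max(cv2.findContours(((h[...,1]<75)&(h[...,2]>60)).astype(np.uint8),0,2)[0],key=cv2.contourArea)
e=cv2.fitEllipse(cv2.convexHull(c));print(e,ray(d,np.array(e[0])+[270,105],.086),get_obs()["time_s"])
v=np.zeros((450,800,3),np.uint8);v[:,:480]=cv2.resize(s["frame"][140:290,260:420],None,fx=3,fy=3);v[:240,480:750]=cv2.resize(f[105:185,270:360],None,fx=3,fy=3)
cv2.imwrite("pics/end.png",np.clip(v*1.3,0,255).astype(np.uint8)[:,:,::-1])
```

```text
((46.220279693603516, 39.432777404785156), (47.618526458740234, 48.0732421875), 168.81893920898438) [ 0.4900106 -0.0348015  0.086    ] 28.1833
```

View pics/end.png

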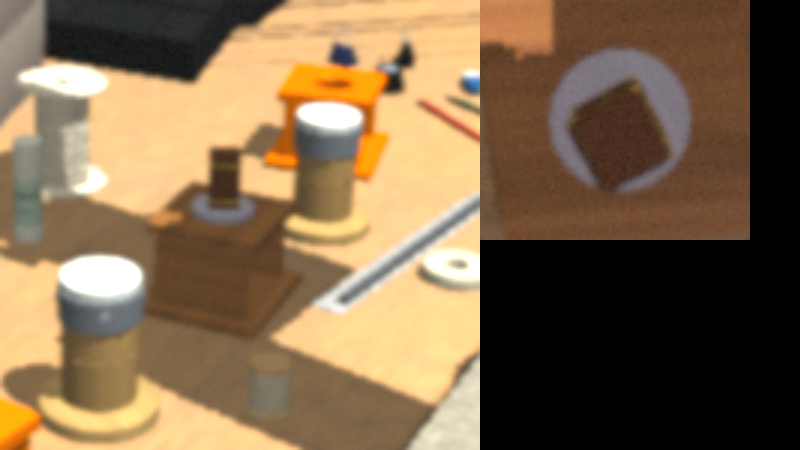

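The setter hangs upright in the rack at (223,205), about 1 mm from where it started. The cap is home at (100,280).

```bash
python3 -c "
from workcell import hand_in
print(hand_in())"
```

```text
the job is handed in; nothing more can be done
None
```

The job is handed in: the cap clicked home at about 13 N and looks flush on its collar, the setter hangs back in its rack about 1 mm from where it started, and the last look was at 28.2 s of the 51 s allowed; no verdict was returned.

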